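# Park the compact and set its shade counter

## Task

Shade 6 has just been fitted in the pink compact. Slide the compact along the console, without lifting it, until it lies wholly on the round felt pad beside the shade counter, and press the counter's coral button step by step until the number 6 stands in the counter's window. Leave the perfume bottles, the vial stand and the cloche where they are.

Things in the scene. Friction and masses are not known exactly. Their poses are not given: they have to be found in the camera images.
- counter: Shade counter: a pearl-coloured box fixed to the console, 96 (x) x 112 (y) x 96 (z) mm. Origin at the centre of its underside; z up. Its window lies in the top on the -y half, its button in the top on the +y half, and the felt pad lies on the console off its +y side.
- window (a point): Centre of the clear-paned window, 36 (x) x 46 (y) mm, in the top face of the counter, 96 mm above the console, 24 mm to the -y side of the counter's origin. One number shows under it, between two coral index marks. Digits read upright from the +x side of the counter (the far side from the robot).
- drum (a joint): Angle of the eight-sided white number drum (numbers 1 to 8 in black, one per face) under the window, in rad. 0 = number 1 centred in the window; each step forward adds 0.7854 (45 degrees) and shows the next number, so number n stands at (n-1) x 0.7854; after 8 comes 1 again (the value keeps growing). A click-stop centres the drum on a number by itself. It only turns forward, by the button.
- six (a point): Centre of the drum face that bears the number 6, 38 mm from the drum's axis. The axis runs along the counter's y, 49 mm above the console and straight below the window's centre, so the point is 87 mm above the console when 6 stands in the window.
- button_top (a point): Centre of the top of the coral step button, a disc of 34 mm diameter that stands 19 mm proud of the counter's top (115 mm above the console when up). It sits 28 mm to the +y side of the counter's origin. Moves with the button.
- button (a joint): Downward travel of the step button, m: 0 = up, 0.0115 = fully down. Sprung: 1 N to start, the drum's click gives at about 2.3 N after the first millimetre, 3 N fully down. A full press (beyond about 9 mm) advances the drum by exactly one number, during the down stroke; a shorter press lets the drum fall back. The button springs up by itself and must be let fully up before the next press counts.
- pad (a point): Centre of the round light grey felt pad, 80 mm in diameter with a thin brass edge, flush with the console (no step), 165 mm to the +y side of the counter's origin. Turns with the counter.
- compact_center (a point): Centre of the loose matte pink plastic compact: a plain round disc 60 mm in diameter and 18 mm high, lying flat on the console, about 90 g. The point is half-way up, 9 mm above the console.
- bottle_amber: Amber teardrop perfume bottle, 64 mm in diameter, 153 mm tall, standing on the onyx tray. Origin at the centre of its underside. Leave alone.
- bottle_green: Green teardrop perfume bottle, the same size, on the tray. Leave alone.
- vials: Steel stand with five miniature vials, 30 x 120 x 58 mm, on the tray. Origin at the centre of its underside. Leave alone.
- cloche: Glass cloche over an empty dish on a round marble foot, 128 mm in diameter, 144 mm tall, standing on the console on the -y side of the counter. Origin at the centre of its underside. Leave alone.
- tray: Octagonal black onyx tray with a brass rim, 270 mm across its corners, rim 16 mm high, fixed. It carries the bottles and the vial stand, 8 mm above the console. Origin at the centre of its underside.
Mind the look-alikes: they are no part of the job. Several things look just like the part that bears compact_center: the one meant starts farthest from the robot's base.

How it is judged:
By the outcome, as a careful person would: the job done as asked, in the order asked, and still so for the second after the job is handed in, with the robot touching nothing.
It also fails if it takes over 51 s, if anything falls off the work surface, if the arm or the gripper's body presses on something with over 40 N, if the wrist force passes 120 N, or if a joint passes its speed limit or range.

## Robot

A 6-joint arm with a two-finger parallel gripper is mounted at the origin on the work surface. World frame = base frame: x ahead of the robot, y to its left, z up, the work surface at z = 0. Lengths are in mm, angles in rad, forces in N, time in s.
With the tool pointing down it reaches from about 300 to 850 mm from the base axis. Payload 4.2 kg.
Tool frame: the origin (TCP) lies between the finger pads; the fingertips stand nose_length ahead of it and the grasp point (between the pads) lies 5 mm behind it (nose_length is the distance from the TCP to the fingertips, in mm); z points along the fingers, y is the line along which they close (so a half turn about z gives the same grasp; the last joint's range is limited). The gripper opens to 91 mm and grips with 3 to 60 N. Pads are 32 mm wide; open, the fingers measure 118 mm over their backs; the gripper's body (76 mm by 178 mm) begins 60 mm behind the grasp point.
Start: joints at [1.329, 0.32, 1.565, -0, 1.257, -0.02], TCP at [126.493, 560.929, 227.976] pointing down, gripper open.
Joint ranges: [-3.11, 3.11], [-0.84, 2.01], [0.21, 2.61], [-1.34, 4.49], [0.05, 2.63], [-2.56, 2.56]. Speed limits (rad/s): [2.57, 2.57, 3.14, 3.14, 3.14, 3.14].

## Interface

Orientations are given as a rotation vector (axis times angle).
In Python, from workcell import * gives the robot as it stands.
- The arm moves only by the shell command python3 -m jog 'ROWS'. ROWS is JSON, a list that holds one entry, the list of rows, each a list of 7 numbers: the shift along the world's x, y, z as a fraction of full scale, then the turn, a rotation vector about the world's x, y, z as a fraction of full scale, then the opening, from 0 (shut) to 1 (fully open). A call has 1 to 12 rows; each row is the pose to reach, as a shift and turn from the pose commanded when the call began; what a row does not reach only later rows make up. Full scale, the value 1, is 0.2 m for a shift and 90 degrees for a turn. A row lasts 1/12 s, in which the tool goes at most 41.7 mm and 7.16 degrees, less where a joint would pass 70% of its speed; a pose out of reach is approached as far as the arm can. A call with a number of a shift or a turn outside -1 to 1 is refused whole. A call with a gripper value outside its range is refused whole. The fingers move at their own pace and stop on an object; the grip force is fixed at half the most. Time passes only in rows, so rows that repeat a pose let the fingers close. It gives the time, the measured TCP pose, the force, the opening and the grip force at its end, in the units of the state.
- sense(): the state, without advancing time (a new reading comes with each control period).
- snapshot(name): name is "scene" or "side" or "wrist"; returns a dict with "frame" (400x640x3 uint8, blue, green, red), "fx", "fy", "cx", "cy" (pixels), "world_to_cam" (4x4, takes a point from world to camera coordinates). Camera axes: x right, y down, z forward; pixel columns grow to the right and rows downward; lengths in mm; the calibration is good to about 2 mm. A picture is of the moment at which its call begins. There is no depth.
- hand_in(): hands the job in; it is judged then, once.
The state is a dict: "clock": time; "joints": joint angles; "dq": joint speeds; "tau": joint torques, N m; "tcp_pos": TCP position; "orientation": TCP orientation; "force": force on the tool from outside, world axes, zero at the start; "wrist_torque": the same for the moment, N m; "finger_gap": finger opening in mm; "gripper_force": force on a finger pad.
Only numpy, scipy, OpenCV 4.12 (cv2) and the standard library are available. Lean on these libraries where they do the work, as an engineer would, in place of code of your own. Each camera call takes 0.05 s, during which the arm holds its last target. There are 200 camera calls.

## Working session

There is one attempt and no reset: what is moved stays moved. The work goes in short steps, Python scripts to look and compute and a shell command to move; the robot and the scene stay as the last step left them, time stands still between calls to the robot, and variables do not carry over. Pictures are saved under pics/ and viewed, at most 10 in all, crops included, and the job is handed in when it is done.

```bash
mkdir -p pics
cat > h.py <<'E'
from workcell import *
import numpy as np, cv2
def snap(n,f):
    s=snapshot(n); cv2.imwrite('pics/'+f,s['frame']); return s
def ray(s,u,v,z):
    M=np.array(s['world_to_cam']); R,t=M[:3,:3],M[:3,3]
    c=-R.T@t; d=R.T@np.array([(u-s['cx'])/s['fx'],(v-s['cy'])/s['fy'],1])
    return c+d*(z-c[2])/d[2]
def proj(s,p):
    q=np.array(s['world_to_cam'])@np.array([*p,1]); return s['fx']*q[0]/q[2]+s['cx'],s['fy']*q[1]/q[2]+s['cy']
E
python3 - <<'E'
from h import *
import pickle
d={n:snap(n,n+'1.png') for n in('scene','side')}
pickle.dump(d,open('s.pkl','wb'))
s=sense();print(s); import workcell;print([x for x in dir(workcell) if x[0]!='_'], globals().get('nose_length'))
for n in d: M=np.array(d[n]['world_to_cam']);print(n,-M[:3,:3].T@M[:3,3])
E
```

```text
{'clock': 0.1, 'joints': array([ 1.32899561e+00,  3.20206596e-01,  1.56553452e+00,  1.02662546e-05,
        1.25741492e+00, -2.00224802e-02]), 'dq': array([ 0.00063349, -0.00064977, -0.00331657, -0.00120975,  0.00016046,
        0.00150293]), 'tau': array([ 1.46013386e-03, -4.13327229e+01, -2.32507128e+01,  7.28419446e-02,
        4.21545119e-02, -6.26168412e-05]), 'tcp_pos': array([126.38596766, 560.49938653, 227.22536452]), 'orientation': array([-3.47636133e-01, -3.12208337e+00,  2.43257601e-03]), 'force': array([0.8844996 , 0.39485185, 1.51084652]), 'wrist_torque': array([-0.03334976, -0.01880641,  0.03860956]), 'gripper_force': 0.0, 'finger_gap': 91.29266919776019}
['MotionError', 'hand_in', 'nose_length', 'sense', 'snapshot'] 14.0
scene [1177.94646794 1042.733276    949.81397314]
side [ 271.61366841 -853.3789462  1018.02173723]
```

View pics/scene1.png

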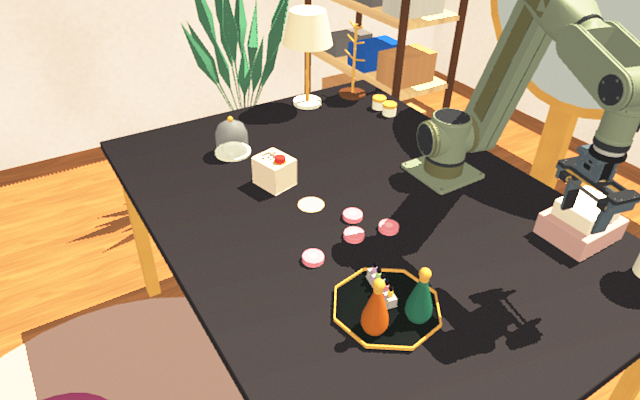

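View pics/side1.png

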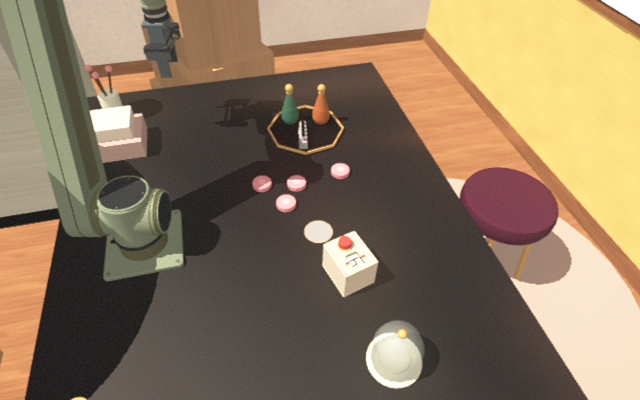

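The scene view shows four compacts: (313,258), (353,235), (352,215) and (388,227). The pad is at (311,204), the button at (280,160). In the side view the compacts are at (340,171), (297,183), (286,203) and (262,184), the pad at (318,232), the button at (345,242).

Run:
```python
from h import *
import pickle
d=pickle.load(open('s.pkl','rb'))
P={'scene':dict(c1=(313,256,18),c2=(354,233,18),c3=(352,214,18),c4=(388,226,18),pad=(311,204.5,0),btn=(280,159,115),cloche=(232,152,0)),
'side':dict(c1=(340.5,169.5,18),c2=(297,182,18),c3=(286,202,18),c4=(262,183,18),pad=(318.5,231.5,0),btn=(345,242,115),cloche=(394,360,0))}
for n in P:
  for k,v in P[n].items():
    p=ray(d[n],*v); print(n,k,p.round(0),np.hypot(*p[:2]).round(0))
for n,b in(('scene',(225,130,340,290)),('side',(230,140,400,310))):
  f=cv2.imread(f'pics/{n}1.png')[b[1]:b[3],b[0]:b[2]]
  cv2.imwrite(f'pics/{n}c.png',cv2.resize(f,None,fx=3.4,fy=3.4,interpolation=2))
a=cv2.imread('pics/scenec.png');c=cv2.imread('pics/sidec.png');h=min(a.shape[0],c.shape[0])
m=np.hstack([a[:h],c[:h]]); cv2.imwrite('pics/both.png',m[:600,:]);print(m.shape)
```

```text
scene c1 [620. 161.  18.] 641.0
scene c2 [470. 138.  18.] 490.0
scene c3 [423.  63.  18.] 428.0
scene c4 [367. 163.  18.] 402.0
scene pad [490. -62.   0.] 494.0
scene btn [ 531. -180.  115.] 561.0
scene cloche [ 567. -478.    0.] 741.0
side c1 [618. 147.  18.] 635.0
side c2 [468. 124.  18.] 484.0
side c3 [417.  48.  18.] 420.0
side c4 [360. 145.  18.] 388.0
side pad [489. -72.   0.] 494.0
side btn [ 521. -208.  115.] 561.0
side cloche [ 566. -480.    0.] 742.0
(544, 969, 3)
```

```bash
python3 -m jog '[[[1,-1,0,0,0,-0.684,1],[1,-1,0,0,0,-0.684,1],[1,-1,0,0,0,-0.684,1],[1,-1,0,0,0,-0.684,1],[1,-1,0,0,0,-0.684,1],[1,-1,0,0,0,-0.684,1],[1,-1,0,0,0,-0.684,1],[1,-1,0,0,0,-0.684,1],[1,-1,0,0,0,-0.684,1],[1,-1,0,0,0,-0.684,1],[1,-1,0,0,0,-0.684,1],[1,-1,0,0,0,-0.684,1]]]'
python3 -m jog '[[[1,-1,0,0,0,0,1],[1,-1,0,0,0,0,1],[1,-1,0,0,0,0,1],[1,-1,0,0,0,0,1],[1,-1,0,0,0,0,1],[1,-1,0,0,0,0,1],[1,-1,0,0,0,0,1],[1,-1,0,0,0,0,1],[1,-1,0,0,0,0,1],[1,-1,0,0,0,0,1]]]'
python3 -m jog '[[[0.3,0,0,0,0,0,1],[0.3,0,0,0,0,0,1],[0.3,0,0,0,0,0,1],[0.3,0,0,0,0,0,1]]]'
python3 - <<'E'
from h import *
import pickle
s=snap('wrist','w1.png');pickle.dump(s,open('w1.pkl','wb'))
print(sense()['tcp_pos'],sense()['joints'])
d=pickle.load(open('s.pkl','rb'));print(ray(d['scene'],388,308,0),ray(d['side'],306,130,0))
E
```

```text
clock: 1.1
tcp_pos: [326.2, 361.0, 227.8]
orientation: [-1.894, -2.507, 0.001]
force: [-0.3, -0.6, 0.1]
finger_gap: 91.4
gripper_force: 0.0
clock: 1.93
tcp_pos: [525.8, 161.6, 227.6]
orientation: [-1.894, -2.505, 0.001]
force: [-0.6, -0.1, 0.0]
finger_gap: 91.3
gripper_force: 0.0
clock: 2.27
tcp_pos: [585.7, 162.4, 227.6]
orientation: [-1.893, -2.506, 0.001]
force: [-1.1, -0.3, 0.5]
finger_gap: 91.3
gripper_force: 0.0
[585.08252133 162.220228   227.73631524] [ 2.51296289e-01  3.71412277e-01  1.48673693e+00  4.49001320e-04
  1.28499688e+00 -2.56431627e-02]
[552.27825675 399.1826615    0.        ] [560.35627805 393.94909287   0.        ]
```

View pics/w1.png

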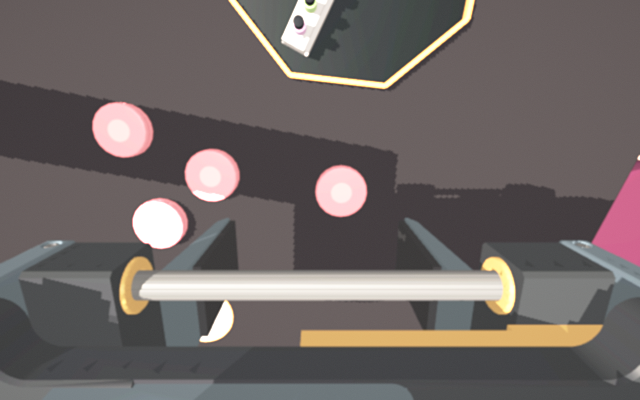

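Wrist view: the target compact is at (341,191), between the fingers. The near compacts are on the left and the tray is clear above.

Run:
```python
from h import *
import pickle
s=pickle.load(open('w1.pkl','rb'))
f=s['frame'].astype(int)
m=((f[...,2]-f[...,1]>50)&(f[...,2]>150)).astype('uint8')
m[:,:290]=0;m[:,400:]=0
n,l,st,c=cv2.connectedComponentsWithStats(m)
for i in range(1,n):
  if st[i,4]>500: print(st[i],c[i],ray(s,*c[i],14))
print(ray(s,341.5,191.5,18))
```

```text
[617.83139642 154.07373367  18.        ]
```

```bash
python3 -m jog '[[[0.157,-0.034,0,0,0,0,1],[0.157,-0.034,-0.2,0,0,0,1],[0.157,-0.034,-0.4,0,0,0,1],[0.157,-0.034,-0.6,0,0,0,1],[0.157,-0.034,-0.8,0,0,0,1],[0.157,-0.034,-0.9,0,0,0,1],[0.157,-0.034,-0.9,0,0,0,1]]]'
python3 -m jog '[[[0,0,-0.05,0,0,0,1],[0,0,-0.1,0,0,0,1],[0,0,-0.15,0,0,0,1],[0,0,-0.15,0,0,0,1],[0,0,-0.15,0,0,0,1]]]'
python3 -m jog '[[[0,0,0,0,0,0,0.8],[0,0,0,0,0,0,0.7],[0,0,0,0,0,0,0.6],[0,0,0,0,0,0,0.6],[0,0,0,0,0,0,0.6],[0,0,0,0,0,0,0.6]]]'
```

```text
clock: 2.9
tcp_pos: [612.6, 154.1, 43.2]
orientation: [-1.89, -2.5, 0.014]
force: [-0.1, 0.2, 0.1]
finger_gap: 91.5
gripper_force: 0.0
clock: 3.32
tcp_pos: [617.9, 154.2, 18.2]
orientation: [1.896, 2.505, 0.0]
force: [0.1, -0.1, -0.2]
finger_gap: 91.1
gripper_force: 0.0
clock: 3.82
tcp_pos: [618.0, 154.1, 18.3]
orientation: [1.896, 2.504, 0.001]
force: [-0.1, 1.3, 0.2]
finger_gap: 59.2
gripper_force: 30.0
```

```bash
python3 -m jog '[[[-0.05,-0.086,0,0,0,0,0.6],[-0.1,-0.172,0,0,0,0,0.6],[-0.15,-0.258,0,0,0,0,0.6],[-0.2,-0.344,0,0,0,0,0.6],[-0.25,-0.43,0,0,0,0,0.6],[-0.3,-0.516,0,0,0,0,0.6],[-0.35,-0.602,0,0,0,0,0.6],[-0.4,-0.688,0,0,0,0,0.6],[-0.45,-0.774,0,0,0,0,0.6],[-0.5,-0.86,0,0,0,0,0.6],[-0.5,-0.86,0,0,0,0,0.6]]]'
python3 -m jog '[[[-0.05,-0.086,0,0,0,0,0.6],[-0.1,-0.172,0,0,0,0,0.6],[-0.14,-0.245,0,0,0,0,0.6],[-0.14,-0.245,0,0,0,0,0.6],[-0.14,-0.245,0,0,0,0,0.6]]]'
python3 - <<'E'
from h import *
import pickle
d={n:snap(n,n+'2.png') for n in('scene','side')}
pickle.dump(d,open('s2.pkl','wb'))
print(sense()['tcp_pos'],sense()['force'])
c=[]
for n,b in(('scene',(250,130,350,250)),('side',(270,170,370,290))):
  print(proj(d[n],sense()['tcp_pos']))
  f=d[n]['frame'][b[1]:b[3],b[0]:b[2]]
  c.append(cv2.resize(f,None,fx=4,fy=4,interpolation=2))
cv2.imwrite('pics/p2.png',np.hstack(c))
E
```

```text
clock: 4.73
tcp_pos: [516.4, -20.0, 18.3]
orientation: [-1.899, -2.502, 0.002]
force: [-0.5, 0.4, -0.8]
finger_gap: 59.1
gripper_force: 30.0
clock: 5.15
tcp_pos: [490.1, -67.0, 18.2]
orientation: [1.898, 2.503, 0.0]
force: [-0.8, -1.5, 2.5]
finger_gap: 58.9
gripper_force: 30.0
[490.49410522 -66.45194429  18.20165795] [-0.80294587 -1.61003586  3.57882914]
(np.float64(310.14910714434257), np.float64(198.9517461535408))
(np.float64(318.747825769182), np.float64(226.089481986662))
```

View pics/p2.png

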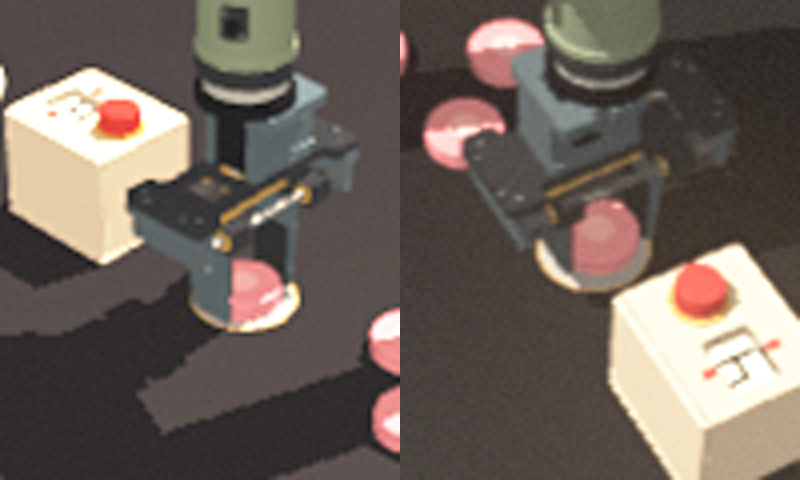

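The compact lies inside the pad in both crops: pad (240,300) and (595,250). The button is at (120,115) and (700,290). Releasing and rising.

```bash
python3 -m jog '[[[0,0,0,0,0,0,0.7],[0,0,0,0,0,0,0.8],[0,0,0,0,0,0,0.9],[0,0,0,0,0,0,1],[0,0,0,0,0,0,1],[0,0,0.1,0,0,0,1],[0,0,0.3,0,0,0,1],[0,0,0.5,0,0,0,1],[0,0,0.7,0,0,0,1],[0,0,0.9,0,0,0,1],[0,0,0.95,0,0,0,1],[0,0,0.95,0,0,0,1]]]'
python3 -m jog '[[[-0.15,-0.5,0.3,0,0,0,0.5],[-0.15,-0.9,0.3,0,0,0,0],[-0.15,-0.9,0.3,0,0,0,0],[-0.15,-0.9,0.3,0,0,0,0],[-0.15,-0.9,0.3,0,0,0,0],[-0.15,-0.9,0.3,0,0,0,0],[-0.15,-0.9,0.3,0,0,0,0],[-0.15,-0.9,0.3,0,0,0,0],[-0.15,-0.9,0.3,0,0,0,0]]]'
python3 - <<'E'
from h import *
import pickle
d={n:snap(n,n+'3.png') for n in('scene','side','wrist')}
pickle.dump(d,open('s3.pkl','wb'))
print(sense()['tcp_pos'])
E
```

```text
clock: 6.25
tcp_pos: [491.9, -67.1, 211.5]
orientation: [1.892, 2.499, 0.006]
force: [-0.6, 0.5, 0.8]
finger_gap: 91.9
gripper_force: 0.0
clock: 7.0
tcp_pos: [459.5, -245.4, 266.4]
orientation: [-1.893, -2.503, -0.0]
force: [-0.6, -0.3, 0.1]
finger_gap: 34.4
gripper_force: 0.0
[ 459.93597838 -245.65417257  267.40697951]
```

View pics/wrist3.png

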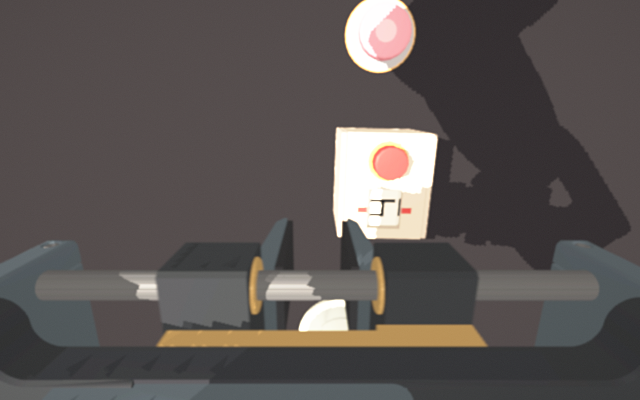

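Wrist view: the compact is on the pad at (385,32), the pad at (380,34). The button is at (390,161), the window at (385,209).

Run:
```python
from h import *
import pickle
d=pickle.load(open('s3.pkl','rb'));s=d['wrist']
f=s['frame'].astype(int)
g=cv2.cvtColor(s['frame'],cv2.COLOR_BGR2HSV)
m=((f[...,2]-f[...,1]>100)).astype('uint8')
n,l,st,c=cv2.connectedComponentsWithStats(m)
for i in range(1,n):
  if st[i,4]>15: print(st[i],c[i],ray(s,*c[i],115 if st[i,4]>300 else 96))
print('btn',ray(s,390.5,161,115),'pad',ray(s,380,34,0),'comp',ray(s,386,31,18))
P=s['frame'][0:80,335:425];W=s['frame'][185:235,345:425]
a=cv2.resize(P,None,fx=5,fy=5,interpolation=2);b=cv2.rotate(cv2.resize(W,None,fx=5,fy=5,interpolation=2),cv2.ROTATE_90_CLOCKWISE)
print(a.shape,b.shape)
o=np.zeros((400,710,3),'uint8');o[:400,:450]=a;o[:400,455:705]=b;cv2.imwrite('pics/p3.png',o)
```

```text
[373 146  35  33 315] [393.2952381  162.68888889] [ 523.4479189  -200.13188081  115.        ]
[402 209   9   4  35] [405.88571429 210.45714286] [ 558.61497215 -246.44687099   96.        ]
btn [ 520.31115324 -199.32213201  115.        ] pad [487.77180698 -68.00614024   0.        ] comp [491.29960525 -67.66189464  18.        ]
(400, 450, 3) (400, 250, 3)
```

View pics/p3.png

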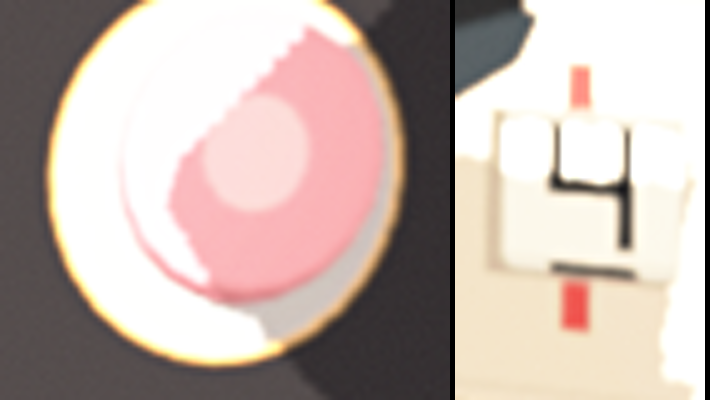

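The compact is wholly on the pad, about 4 mm off centre. The window reads 4, so two presses are needed. Hovering over the button, then one press.

```bash
python3 -m jog '[[[0.308,0.238,0,0,0,0,0],[0.308,0.238,0,0,0,0,0],[0.308,0.238,-0.2,0,0,0,0],[0.308,0.238,-0.4,0,0,0,0],[0.308,0.238,-0.6,0,0,0,0],[0.308,0.238,-0.64,0,0,0,0],[0.308,0.238,-0.64,0,0,0,0],[0.308,0.238,-0.64,0,0,0,0]]]'
python3 -m jog '[[[0,0,-0.05,0,0,0,0],[0,0,-0.08,0,0,0,0],[0,0,-0.1,0,0,0,0],[0,0,-0.11,0,0,0,0],[0,0,-0.11,0,0,0,0],[0,0,-0.11,0,0,0,0]]]'
```

```text
clock: 7.82
tcp_pos: [522.5, -199.3, 141.3]
orientation: [1.895, 2.504, 0.001]
force: [-0.1, -0.8, 1.5]
finger_gap: 0.4
gripper_force: 0.0
clock: 8.32
tcp_pos: [521.9, -199.6, 118.5]
orientation: [1.896, 2.503, 0.001]
force: [0.8, -1.6, 2.7]
finger_gap: 0.3
gripper_force: 1.2
```

```bash
python3 -m jog '[[[0,0,0.1,0,0,0,0],[0,0,0.2,0,0,0,0],[0,0,0.4,0,0,0,0],[-0.308,-0.238,0.6,0,0,0,0],[-0.308,-0.238,0.75,0,0,0,0],[-0.308,-0.238,0.75,0,0,0,0],[-0.308,-0.238,0.75,0,0,0,0],[-0.308,-0.238,0.75,0,0,0,0],[-0.308,-0.238,0.75,0,0,0,0]]]'
cat > see.py <<'E'
from h import *
import sys
o=[]
s=snapshot('wrist')['frame'][175:240,335:435];o.append(cv2.rotate(cv2.resize(s,None,fx=5,fy=5,interpolation=2),cv2.ROTATE_90_CLOCKWISE))
s=snapshot('side')['frame'][225:300,315:390];o.append(cv2.resize(s,(400,500),interpolation=2))
cv2.imwrite(sys.argv[1],np.hstack(o));print(sense()['tcp_pos'])
E
python3 see.py pics/n1.png
```

```text
clock: 9.07
tcp_pos: [459.3, -246.1, 266.6]
orientation: [-1.895, -2.502, -0.0]
force: [0.2, 1.0, -1.0]
finger_gap: 0.3
gripper_force: 0.0
[ 459.60743409 -245.9032019   266.09195489]
```

View pics/n1.png

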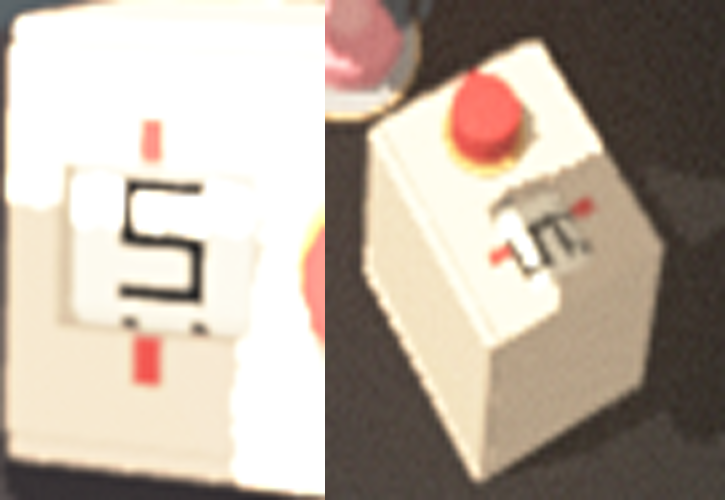

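The window now reads 5 (wrist crop centre (160,240)). One more press.

```bash
python3 -m jog '[[[0.308,0.238,0,0,0,0,0],[0.308,0.238,0,0,0,0,0],[0.308,0.238,-0.2,0,0,0,0],[0.308,0.238,-0.4,0,0,0,0],[0.308,0.238,-0.6,0,0,0,0],[0.308,0.238,-0.64,0,0,0,0],[0.308,0.238,-0.64,0,0,0,0],[0.308,0.238,-0.64,0,0,0,0]]]'
python3 -m jog '[[[0,0,-0.05,0,0,0,0],[0,0,-0.08,0,0,0,0],[0,0,-0.1,0,0,0,0],[0,0,-0.11,0,0,0,0],[0,0,-0.11,0,0,0,0],[0,0,-0.11,0,0,0,0]]]'
python3 -m jog '[[[0,0,0.1,0,0,0,0],[0,0,0.2,0,0,0,0],[0,0,0.4,0,0,0,0],[-0.308,-0.238,0.6,0,0,0,0],[-0.308,-0.238,0.75,0,0,0,0],[-0.308,-0.238,0.75,0,0,0,0],[-0.308,-0.238,0.75,0,0,0,0],[-0.308,-0.238,0.75,0,0,0,0],[-0.308,-0.238,0.75,0,0,0,0]]]'
python3 see.py pics/n2.png
```

```text
clock: 9.83
tcp_pos: [522.3, -199.2, 140.4]
orientation: [1.896, 2.505, 0.0]
force: [0.9, 0.7, 0.2]
finger_gap: 0.8
gripper_force: 0.0
clock: 10.33
tcp_pos: [521.9, -199.5, 118.6]
orientation: [1.896, 2.503, 0.001]
force: [0.8, -1.4, 1.8]
finger_gap: 0.3
gripper_force: 1.2
clock: 11.08
tcp_pos: [459.3, -246.1, 266.7]
orientation: [-1.895, -2.502, -0.0]
force: [-0.2, -0.3, -0.0]
finger_gap: 0.3
gripper_force: 0.0
[ 459.60290085 -245.89993147  266.10993093]
```

View pics/n2.png

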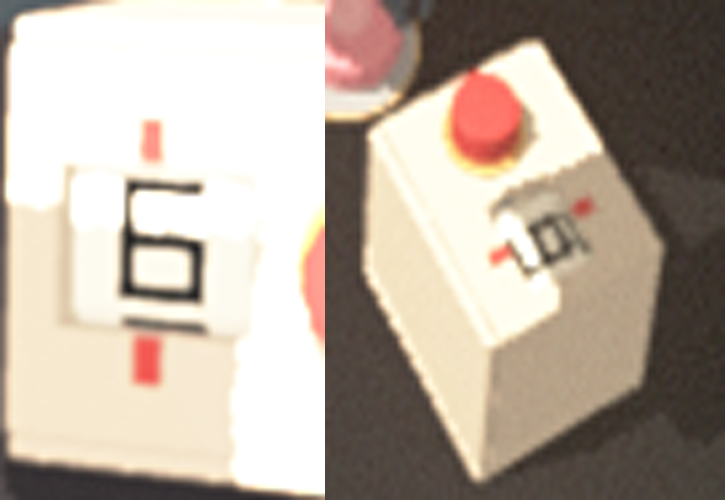

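The window reads 6, the button is up, and the compact is on the pad with the arm clear of everything.

```bash
python3 -c "
from workcell import *
print(hand_in())"
```

```text
the job is handed in; nothing more can be done
None
```

The job is handed in: the compact was slid onto the felt pad without lifting and lies wholly on it (about 4 mm off centre), the counter shows 6 after two presses from 4, and the robot went nowhere near the bottles, vial stand or cloche.

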